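# Seat the index plate on the bench drive

## Task

Pick up the aluminium index plate by its hub and lower it over the centre shaft of the bench drive, turning it under light pressure until the drive pin drops into its slot and the plate lies flat and fully home on the housing rim. Press lightly and do not force it, let go of it, and leave the cup, the bottle and the pliers where they are.

Things in the scene. Friction and masses are not known exactly. Their poses are not given: they have to be found in the camera images.
- plate: Loose bare-aluminium index plate, 0.2 to 0.4 kg, lying flat, hub up. Round flange 10 mm thick, 116 mm across its 12 rim teeth (105 mm across the notches), with a hub in its middle and one slot. Bore 19 mm wide right through hub and flange. Origin: centre of the underside; z up through the hub; x points to the slot.
- hub (a point): Centre of the top of the plate's hub, 44 mm above its underside, axes as plate. The hub is 12-sided, 32 mm across flats, and stands 34 mm above the flange top: grip it here.
- slot (a point): Centre of the plate's slot at the underside, 38 mm from the plate's axis. The slot goes right through the flange, 31 to 45 mm from the axis, 11 mm wide (1.5 mm play either side of the pin).
- drive: Fixed grey bench drive: foot 130 mm square, 8 mm thick; round housing 112 mm across with a flat top rim (46 to 56 mm from the axis) 45 mm above the bench; shaft and drive pin stand in its open middle. Origin: centre of the foot's underside, on the bench; z up; x points to the black connector box at the housing's side.
- shaft_top (a point): Top of the drive's fixed centre shaft, 36 mm above the rim. Shaft 16 mm thick, its last 5 mm tapered to 9 mm; the plate's bore has 1.5 mm play all round it. Axes as drive.
- seat (a point): Point on the shaft axis at the height of the rim, 45 mm above the bench; the plate's origin comes here. Axes as drive. The drive pin (8 mm thick, ball end 9 mm above the rim, 38 mm from the axis) stands anywhere within 25 degrees of the x direction, braked; its angle is not measured. It sinks from 2.5 N on, 4 mm at 1.1 N per mm, then is solid; it springs up when the slot is over it.
- cup: Loose black parts cup with small parts in it, 96 mm wide, 72 mm high, bystander. Origin: centre of its underside.
- bottle: Loose white dropper bottle, 55 mm wide, 122 mm high, bystander. Origin: centre of its underside.
- pliers: Loose small pliers with blue and black grips, 170 mm long, 14 mm high, lying on the bench on the robot's right, bystander. Origin: centre of their underside.

How it is judged:
On the way:
1. the plate is threaded on the shaft, upright, not yet home (horizontal distance between plate and seat below 0.004 m and z of plate in the frame of seat between 0.003 and 0.033 m and angle between plate's own z axis and vertical below 0.15 rad), for 0.05 s.
At the end, for the whole second after the job is handed in: The plate lies on the housing rim, hub up, its underside within 2 mm of the rim's height, its centre within 3.5 mm of the shaft axis, tilted less than 2 degrees, at rest (so the pin is in the slot) (horizontal distance between plate and seat below 0.0035 m and z of plate in the frame of seat between -0.002 and 0.002 m and angle between plate's own z axis and vertical below 0.035 rad and linear speed of plate below 0.01 m/s); the robot touches nothing.
It fails at once if the plate is forced on the drive (contact with shaft, pin and housing together over 35 N) (contact force between plate and drive above 35 N).
It fails at once if the cup is moved more than 20 mm (distance of cup from where it was at the start of the episode above 0.02 m).
It fails at once if the bottle is moved more than 20 mm (distance of bottle from where it was at the start of the episode above 0.02 m).
It fails at once if the pliers are moved more than 20 mm (distance of pliers from where it was at the start of the episode above 0.02 m).
It also fails if it takes over 56 s, if anything falls off the work surface, if the arm or the gripper's body presses on something with over 40 N, if the wrist force passes 120 N, or if a joint passes its speed limit or range.

## Robot

A 6-joint arm with a two-finger parallel gripper is mounted at the origin on a cart in front of the work surface, level with it; the furniture and walls round the work are solid. World frame = base frame: x ahead of the robot, y to its left, z up, the work surface at z = 0. Lengths are in m, angles in rad, forces in N, time in s.
With the tool pointing down it reaches from about 0.325 to 0.9 m from the base axis. Payload 6.1 kg.
Tool frame: the origin (TCP) lies midway between the tips of the shut fingers; the grasp point (between the pads) lies 19 mm behind it; x points along the fingers, y is the direction in which the jaws open and shut, and the axes are right-handed (so a half turn about x gives the same grasp; the last joint's range is limited). The gripper opens to 85 mm and grips with 20 to 120 N. Pads are 22 mm wide; open, the fingers measure 114 mm over their backs; the gripper's body (76 mm by 85 mm) begins 54 mm behind the grasp point. The pads swing forward as they close: fully open they stand 13 mm farther back than shut.
Start: joints at [1.021, 0.22, 1.526, -0, 1.395, -0.126], TCP at [0.257, 0.57, 0.231] pointing down, gripper open.
Joint ranges: [-2.98, 2.98], [-0.91, 2.08], [0.09, 2.57], [-1.24, 4.39], [0.2, 2.65], [-2.68, 2.68]. Speed limits (rad/s): [2.57, 2.57, 3.01, 3.14, 3.14, 3.14].

## Interface

Orientations are given as [roll, pitch, yaw] about the fixed x, y, z axes, in that order (R = Rz(yaw) Ry(pitch) Rx(roll)).
In Python, from plant import movep, move_l, set_joints, gripper_to, hold, inverse_kinematics, observe, get_image, get_calibration, Unreachable, job_done gives the robot as it stands. Calls block until the motion is done:
- movep(position, orientation): joint-space move of the TCP to a pose.
- move_l(position, feed=0.15, rotation=None, max_force=None): straight line of the TCP; rotation=None keeps the orientation; feed is the mean speed in m/s. With max_force (N) it stops when the force on the tool has changed by that much, and returns True; else False.
- set_joints(angles): joint-space move.
- gripper_to(opening, f_grip=None): finger opening in m; f_grip is the grip in N (None keeps the last); returns when the fingers have stopped.
- hold(seconds).
- inverse_kinematics(position, orientation): joint angles nearest the present ones, or None.
- observe(): the state.
- get_image(name): name is "side" or "top"; returns (picture, depth): 420x560x3 uint8, red, green, blue; 420x560 float32, m along the optical axis (not along the pixel's ray), 0 where there is no reading.
- get_calibration(name): a dict with "intrinsics" (3x3 intrinsics, pixels), "world_from_camera" (4x4, takes a point from camera to world coordinates). Camera axes: x right, y down, z forward; pixel columns grow to the right and rows downward; lengths in m; the calibration is good to about 2 mm. A picture is of the moment at which its call begins. get_calibration takes no time and is no camera call.
A pose or a line that the arm cannot do raises Unreachable and nothing moves.
- job_done(): hands the job in, once; it reports no verdict.
The state is a dict: "time_s": time; "q": joint angles; "joint_velocities": joint speeds; "joint_torque": joint torques, N m; "eef_pos": TCP position; "tcp_rot": TCP orientation; "ft_force": force on the tool from outside, world axes, zero at the start; "torque": the same for the moment, N m; "opening": finger opening in m.
Only numpy, scipy, OpenCV 4.12 (cv2) and the standard library are available. Lean on these libraries where they do the work, as an engineer would, in place of code of your own. Each camera call takes 0.05 s, during which the arm holds its last target. There are 200 camera calls.

## Working session

There is one attempt and no reset: what is moved stays moved. The work goes in short steps, each a Python script; the robot and the scene stay as the last script left them, time stands still between calls to the robot, and variables do not carry over. Pictures are saved under pics/ and viewed, about 8 in all and at most 12, crops included, and the job is handed in when it is done.

```bash
mkdir -p pics; ls; python3 - <<'E'
from plant import *
import cv2,numpy as np
for n in("top","side"):
    im,d=get_image(n); c=get_calibration(n)
    np.savez(f"{n}.npz",im=im,d=d,K=c["intrinsics"],T=c["world_from_camera"])
    cv2.imwrite(f"pics/{n}0.png",im[:,:,::-1]); print(n,np.round(c["intrinsics"],1).tolist(),np.round(c["world_from_camera"],3).tolist())
s=observe(); print({k:np.round(v,3).tolist() for k,v in s.items()})
E
```

```text
pics
top [[440.2, 0.0, 276.2], [0.0, 440.2, 211.2], [0.0, 0.0, 1.0]] [[-0.005, -0.984, 0.179, 0.435], [-1.0, 0.005, -0.002, -0.042], [0.001, -0.179, -0.984, 1.045], [0.0, 0.0, 0.0, 1.0]]
side [[433.4, 0.0, 277.7], [0.0, 433.4, 211.0], [0.0, 0.0, 1.0]] [[-0.953, -0.108, 0.282, 0.362], [-0.302, 0.392, -0.869, 0.742], [-0.017, -0.914, -0.406, 0.452], [0.0, 0.0, 0.0, 1.0]]
{'time_s': 0.1, 'q': [1.021, 0.221, 1.528, -0.0, 1.395, -0.126], 'joint_velocities': [0.0, -0.0, -0.004, -0.0, 0.0, 0.001], 'joint_torque': [0.001, -49.825, -39.055, -0.0, 0.006, -0.0], 'eef_pos': [0.257, 0.569, 0.23], 'tcp_rot': [-1.679, 1.569, -2.103], 'ft_force': [-1.644, 0.465, 0.029], 'torque': [-0.021, -0.043, 0.051], 'opening': 0.085}
```

View pics/top0.png

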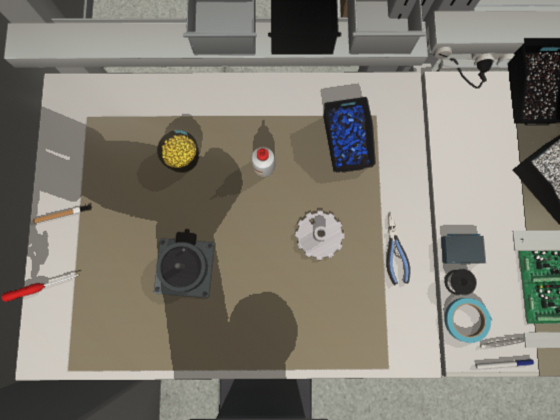

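View pics/side0.png

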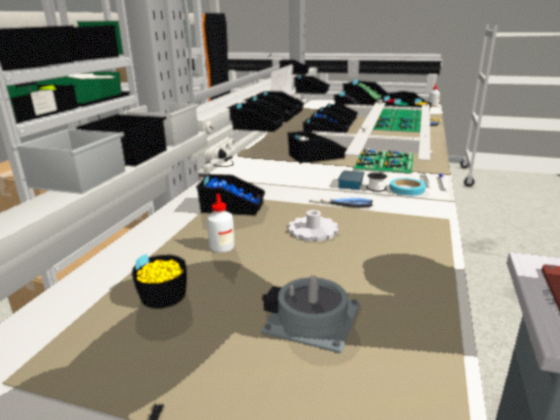

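The top view shows the plate at about (320,234) and the drive at (184,267), with its box at (186,238). In the side view the plate is at (313,228) and the drive at (313,308). Next I'll zoom in on both and measure them.

```bash
cat > h.py <<'E'
import numpy as np,cv2
def ray(K,T,uv,z):
    uv=np.atleast_2d(np.asarray(uv,float)); d=np.c_[uv,np.ones(len(uv))]@np.linalg.inv(K).T@T[:3,:3].T
    return T[:3,3]+d*((z-T[2,3])/d[:,2])[:,None]
def cloud(K,T,d):
    v,u=np.indices(d.shape); p=np.stack([(u-K[0,2])/K[0,0]*d,(v-K[1,2])/K[1,1]*d,d],-1)
    return p@T[:3,:3].T+T[:3,3]
E
python3 - <<'E'
from h import *
t=np.load("top.npz");s=np.load("side.npz")
P=cloud(t["K"],t["T"],t["d"])
def circ(b,zr):
    r=P[b[1]:b[3],b[0]:b[2]]; m=(r[...,2]>zr[0])&(r[...,2]<zr[1]); q=r[m]
    vu=np.argwhere(m)[:,::-1]+[b[0],b[1]]
    (c,rad)=cv2.minEnclosingCircle(vu.astype(np.float32))
    print(zr,m.sum(),"z",np.round(np.percentile(q[:,2],[5,50,95]),4),"mean",q.mean(0).round(4),"circ px",np.round(c,2),round(rad,2)); return c
print("bench z",np.median(P[300:330,330:370,2]))
K,T=t["K"],t["T"]
c=circ((285,200,355,270),(.004,.018)); print(ray(K,T,c,.010))
c=circ((285,200,355,270),(.034,.06)); print(ray(K,T,c,.044))
c=circ((145,225,225,305),(.036,.054)); print(ray(K,T,c,.045))
c=circ((145,225,225,305),(.066,.1)); print(ray(K,T,c,.081))
c=circ((145,225,225,305),(.004,.014)); 
cr=lambda im,x,y,w:cv2.resize(im[y:y+w,x:x+w],(400,300*4//3),interpolation=cv2.INTER_CUBIC)
a=np.hstack([cr(t["im"],285,199,70),cr(t["im"],145,227,80)])
b=np.hstack([cv2.resize(s["im"][203:248,280:347],(400,200)),cv2.resize(s["im"][265:353,258:368],(400,200))])
cv2.imwrite("pics/crop1.png",np.vstack([a,b])[...,::-1])
E
```

```text
bench z -0.0014727937993553875
(0.004, 0.018) 1498 z [0.0056 0.0086 0.0119] mean [ 0.5646 -0.1465  0.0088] circ px [319.92 220.39] 38.72
[[ 0.6003244  -0.14799357  0.01      ]]
(0.034, 0.06) 106 z [0.039  0.0424 0.0455] mean [ 0.5652 -0.1457  0.0423] circ px [320.88 233.26] 7.0
[[ 0.56502492 -0.1460304   0.044     ]]
(0.036, 0.054) 1069 z [0.0362 0.0422 0.0468] mean [0.491  0.1728 0.0414] circ px [180.2  261.71] 29.75
[[0.50177517 0.17360974 0.045     ]]
(0.066, 0.1) 46 z [0.0736 0.0782 0.0815] mean [0.4905 0.1715 0.0778] circ px [177.71 266.  ] 3.85
[[0.49009122 0.17092104 0.081     ]]
(0.004, 0.014) 967 z [0.0045 0.0072 0.0109] mean [0.4824 0.1607 0.0074] circ px [191.68 268.99] 45.03
```

View pics/crop1.png

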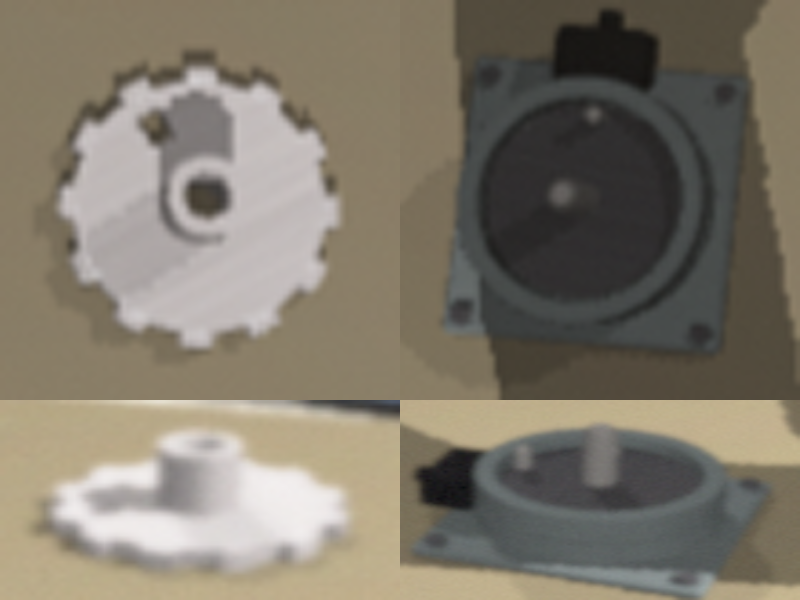

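Both key features are visible. The slot is at about (312,221) in the top view, and the pin is at (183.6,250) with the shaft top at (177.5,265.5). I'll compute positions from rays, using masks for sub-pixel precision.

```bash
cat >> h.py <<'E'
def cen(im,b,lo=None,hi=None):
    g=im[b[1]:b[3],b[0]:b[2]].astype(float).mean(2); m=np.ones_like(g,bool)
    if lo is not None:m&=g>lo
    if hi is not None:m&=g<hi
    v,u=np.nonzero(m); return np.array([u.mean()+b[0],v.mean()+b[1]]),m.sum()
E
python3 - <<'E'
from h import *
t=np.load("top.npz");s=np.load("side.npz");K,T=t["K"],t["T"]
im=t["im"]
g=im.astype(int).mean(2).astype(int)
print(g[247:254,178:190]);print(g[262:270,173:186]);print(g[216:226,306:320])
# plate outline: bright mask in top
m=((g>135)&(im.max(2).astype(int)-im.min(2)<25)).astype(np.uint8)
m[:205]=0;m[265:]=0;m[:,:290]=0;m[:,350:]=0
cs,_=cv2.findContours(m,cv2.RETR_EXTERNAL,cv2.CHAIN_APPROX_NONE);c=max(cs,key=cv2.contourArea)
h=cv2.convexHull(c);e=cv2.fitEllipse(h);print("flange",e,ray(K,T,e[0],.010))
S=s["im"].astype(int).mean(2).astype(int);print(S[273:288,304:322]);print(S[280:292,284:302])
# rim from depth
P=cloud(K,T,t["d"]);r=P[225:305,145:225];mm=(r[...,2]>.036)&(r[...,2]<.054)
q=r[mm];A=np.c_[2*q[:,:2],np.ones(len(q))]
for _ in range(4):
    x=np.linalg.lstsq(A,(q[:,:2]**2).sum(1),rcond=None)[0];d=np.hypot(*(q[:,:2]-x[:2]).T);k=abs(d-.051)<.008;q=q[k];A=A[k]
print("rim fit",x[:2],np.sqrt(x[2]+x[0]**2+x[1]**2),len(q))
E
```

```text
[[39 41 40 37 44 50 47 44 49 53 60 66]
 [43 44 42 44 55 68 63 47 45 47 45 51]
 [43 45 45 53 73 92 86 59 45 41 41 42]
 [45 47 45 50 68 87 78 57 50 42 39 41]
 [47 46 42 40 49 65 58 47 48 46 42 41]
 [45 43 40 39 40 43 44 44 47 46 46 45]
 [41 39 40 41 41 42 46 47 47 46 47 45]]
[[46 45 45 51 53 53 50 48 47 45 46 47 47]
 [46 46 53 67 74 71 61 54 51 48 48 45 46]
 [46 50 69 89 94 87 73 61 56 55 52 49 47]
 [47 56 79 94 95 93 77 62 54 54 55 52 47]
 [46 57 80 92 94 88 71 58 53 54 54 52 47]
 [45 50 66 81 84 73 60 53 52 51 52 50 44]
 [40 41 49 58 58 55 50 48 47 48 49 48 47]
 [38 38 40 44 46 44 43 43 44 44 48 48 47]]
[[142 185 191 196 188 190 190 191 175 130 124 122 119 118]
 [145 183 187 189 187 175 169 173 159 122 118 119 120 121]
 [183 190 187 178 166 131 115 120 123 119 121 121 122 122]
 [190 190 177 143 127 103  93  83 110 121 122 121 122 121]
 [189 187 172 122  97 103  94  71  95 121 122 121 122 122]
 [188 186 177 137  96  90  85  66  81 113 122 123 122 123]
 [185 186 186 175 133  72  63  67  80 101 122 123 122 122]
 [184 185 186 185 164  93  71  84 102 109 122 122 122 121]
 [185 185 185 186
[... 1633 characters left out ...]
07 108 103 100  99  96  97  95  97  94  98]
 [154 143 132 120 112 109 111 114 112 102  96  91  93  94  92  96  95  93]
 [136 122 114 110 107 108 116 122 119 105  97  92  91  92  89  89  88  91]
 [118 113 106 105 105 109 120 129 126 111  98  89  88  88  84  81  85  80]
 [111 109 104 102 100 102 118 128 125 108  99  89  84  78  77  73  73  69]
 [110 103 102  97  91 100 115 122 121 110  90  78  75  67  65  64  62  65]
 [109 103  95  89  85  97 109 119 117 108  89  72  64  62  62  63  63  69]
 [106 101  88  82  81  91 108 118 117 104  85  66  67  64  64  67  68  72]
 [101  93  80  82  83  92 109 118 118 107  88  75  68  67  68  68  74  69]]
rim fit [0.49086741 0.17202901] 0.05072275128331511 688
```

```bash
cat >> h.py <<'E'
from scipy.spatial.transform import Rotation as Rn
def rot(a,off=None): # tool down, jaw axis at world angle a
    x=np.array([0,0,-1.]);y=np.array([np.cos(a),np.sin(a),0]);return Rn.from_matrix(np.c_[x,y,np.cross(x,y)]).as_euler('xyz')
E
python3 - <<'E'
from h import *
from plant import *
t=np.load("top.npz");s=np.load("side.npz");K,T=t["K"],t["T"]
pl=np.array([.5654,-.1461]); sl=ray(K,T,(311.9,220.8),.01)[0][:2]
d=sl-pl;print("slot",sl,np.hypot(*d),np.degrees(np.arctan2(d[1],d[0])))
sh=ray(K,T,(176.95,265.3),.081)[0][:2];pi=ray(K,T,(183.2,249.4),.054)[0][:2];rim=np.array([.4909,.1720])
for c in(sh,rim):
    d=pi-c;print("shaft",c,"pin",pi,np.hypot(*d),np.degrees(np.arctan2(d[1],d[0])))
print("side shaft",ray(s["K"],s["T"],(313,277.5),.081),"pin",ray(s["K"],s["T"],(291.2,285.3),.053),"hub top side",ray(s["K"],s["T"],(313.5,213.5),.044))
for a in range(-180,180,15):
    r=np.radians(a); q=inverse_kinematics([.565,-.146,.012],rot(r)); q2=inverse_kinematics([.491,.171,.1],rot(r))
    print(a,None if q is None else np.round(q,2)[[0,4,5]],None if q2 is None else np.round(q2,2)[[0,4,5]])
E
```

```text
slot [ 0.59942846 -0.12888239] 0.03813636483046842 26.83834395769673
shaft [0.49161395 0.17263637] pin [0.52872929 0.16584194] 0.037732112516997485 -10.37383907096905
shaft [0.4909 0.172 ] pin [0.52872929 0.16584194] 0.038327233321385594 -9.245816407410013
side shaft [[0.48946056 0.17637816 0.081     ]] pin [[0.52788189 0.1663642  0.053     ]] hub top side [[ 0.5626009  -0.14049007  0.044     ]]
-180 None None
-165 [-0.39  0.98  2.49] None
-150 [-0.39  0.98  2.23] None
-135 [-0.39  0.98  1.97] [0.18 1.12 2.54]
-120 [-0.39  0.98  1.71] [0.18 1.12 2.28]
-105 [-0.39  0.98  1.44] [0.18 1.12 2.02]
-90 [-0.39  0.98  1.18] [0.18 1.12 1.75]
-75 [-0.39  0.98  0.92] [0.18 1.12 1.49]
-60 [-0.39  0.98  0.66] [0.18 1.12 1.23]
-45 [-0.39  0.98  0.4 ] [0.18 1.12 0.97]
-30 [-0.39  0.98  0.14] [0.18 1.12 0.71]
-15 [-0.39  0.98 -0.13] [0.18 1.12 0.45]
0 [-0.39  0.98 -0.39] [0.18 1.12 0.18]
15 [-0.39  0.98 -0.65] [ 0.18  1.12 -0.08]
30 [-0.39  0.98 -0.91] [ 0.18  1.12 -0.34]
45 [-0.39  0.98 -1.17] [ 0.18  1.12 -0.6 ]
60 [-0.39  0.98 -1.44] [ 0.18  1.12 -0.86]
75 [-0.39  0.98 -1.7 ] [ 0.18  1.12 -1.13]
90 [-0.39  0.98 -1.96] [ 0.18  1.12 -1.39]
105 [-0.39  0.98 -2.22] [ 0.18  1.12 -1.65]
120 [-0.39  0.98 -2.48] [ 0.18  1.12 -1.91]
135 None [ 0.18  1.12 -2.17]
150 None [ 0.18  1.12 -2.43]
165 None None<sys>:0: UserWarning: Gimbal lock detected. Setting third angle to zero since it is not possible to uniquely determine all angles.
```

The slot is at about 27° and the pin at about -10°, so the plate needs a turn of roughly -37°. Going to grasp.

```bash
cat >> h.py <<'E'
import warnings;warnings.filterwarnings("ignore")
from plant import *
def st(*a):
    o=observe();print(*a,"t",round(o["time_s"],2),"p",np.round(o["eef_pos"],4),"F",np.round(o["ft_force"],2),"M",np.round(o["torque"],2),"op",round(o["opening"],4));return o
E
python3 - <<'E'
from h import *
a=np.radians(-3)
movep([.5652,-.146,.14],rot(a));st("above")
print(move_l([.5652,-.146,.013],feed=.1,max_force=6));st("down")
gripper_to(.02,60);st("gripped")
move_l([.5652,-.146,.16],feed=.12);st("lift")
hold(.3);st()
for n in("top","side"):
    im,d=get_image(n);c=get_calibration(n);np.savez(n+"1.npz",im=im,d=d,K=c["intrinsics"],T=c["world_from_camera"])
T=np.load("top1.npz")["im"];S=np.load("side1.npz")["im"]
cv2.imwrite("pics/lift.png",np.hstack([cv2.resize(T[180:290,265:375],(400,400)),cv2.resize(S[110:250,250:390],(400,400))])[...,::-1])
E
```

```text
above t 2.87 p [ 0.5655 -0.1452  0.1401] F [-0.54  0.08 -0.35] M [ 0.06  0.06 -0.02] op 0.0857
False
down t 4.28 p [ 0.5659 -0.1463  0.0139] F [-0.35 -0.48  1.03] M [ 0.    0.01 -0.01] op 0.0855
gripped t 4.83 p [ 0.5657 -0.1462  0.0135] F [-0.01 -0.46  4.32] M [ 0.03 -0.01 -0.05] op 0.0306
lift t 6.2 p [ 0.5645 -0.1457  0.1588] F [ 0.26  0.3  -3.19] M [0.03 0.01 0.06] op 0.0307
t 6.5 p [ 0.565  -0.1459  0.1596] F [ 0.16  0.08 -2.76] M [-0.01 -0.01  0.  ] op 0.0308
```

View pics/lift.png

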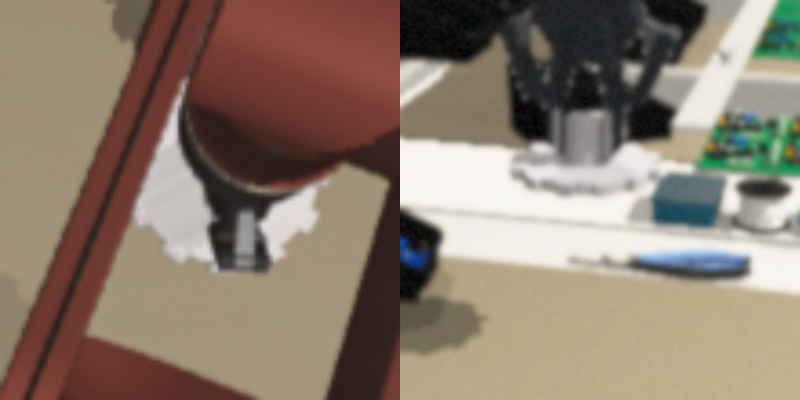

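The plate is held level on its flats (opening 31 mm, and corners would read 33). The underside sits 13.5 mm below the TCP. Next I'll carry it over the shaft and thread it with a force guard.

```bash
python3 - <<'E'
from h import *
a=np.radians(-40)
movep([.4913,.172,.135],rot(a));hold(.3);o=st("above")
z0=o["ft_force"]
r=move_l([.4913,.172,.084],feed=.04,max_force=4);o=st("down %s"%r)
E
```

```text
above t 8.14 p [0.4917 0.1713 0.135 ] F [ 0.08  0.62 -2.17] M [ 0.06  0.01 -0.03] op 0.0312
down False t 9.57 p [0.4916 0.1721 0.0843] F [ 0.54 -0.38 -2.25] M [ 0.02 -0.05  0.02] op 0.0308
```

It threaded with no force. I'll centre it with small lateral probes, then lower onto the pin.

```bash
python3 - <<'E'
from h import *
c=np.array([.4913,.172])
for ax in(0,1):
    e=[]
    for sg in(1,-1):
        p=c.copy();p[ax]+=sg*.005
        r=move_l([*p,.084],feed=.01,max_force=3);o=st(f"{ax}{sg} {r}");e.append(o["eef_pos"][ax])
    c[ax]=np.mean(e); move_l([*c,.084],feed=.02)
print(c);st("centre")
r=move_l([*c,.060],feed=.02,max_force=4.5);st("down %s"%r)
E
```

```text
01 True t 9.91 p [0.4924 0.1719 0.0831] F [-0.54 -0.38 -2.37] M [-0.03 -0.02  0.  ] op 0.0309
0-1 True t 10.2 p [0.4907 0.172  0.0823] F [1.56 1.79 0.  ] M [ 0.28 -0.45 -0.04] op 0.0308
11 True t 10.88 p [0.4909 0.1745 0.0831] F [ 1.79 -1.26 -1.09] M [-0.27 -0.43 -0.02] op 0.0306
1-1 True t 11.24 p [0.4904 0.173  0.0821] F [ 1.77  0.62 -1.31] M [ 0.08 -0.43 -0.02] op 0.0308
[0.49153645 0.17373694]
centre t 11.52 p [0.4909 0.1737 0.0835] F [ 0.42 -0.95 -2.69] M [ 0.02 -0.06 -0.03] op 0.031
down False t 12.87 p [0.4917 0.1738 0.0602] F [-0.06 -0.15 -2.63] M [-0.01 -0.07  0.01] op 0.0309
```

At TCP z 0.060 there is still no load. That is 7 mm below where the pin would have touched the plate, so the slot is over the pin. I'll go down to the rim.

```bash
python3 - <<'E'
from h import *
c=[.49154,.17374]
r=move_l([*c,.055],feed=.01,max_force=5);st("seat %s"%r);hold(.2);st()
E
```

```text
seat True t 13.18 p [0.4917 0.1738 0.0587] F [-0.89  0.23  4.47] M [-0.09 -0.15 -0.04] op 0.031
t 13.38 p [0.4917 0.1738 0.0587] F [-1.02 -0.38  6.48] M [-0.12 -0.16 -0.06] op 0.031
```

The rim contact came at 0.0587, and 0.0585 was expected. Release, retreat, and check.

```bash
python3 - <<'E'
from h import *
c=[.49154,.17374]
gripper_to(.06);st("open")
move_l([*c,.17],feed=.1);st("up")
movep([.33,-.35,.25],rot(np.radians(-40)));st("away")
t,d=get_image("top");s,_=get_image("side");k=get_calibration("top");K,T=k["intrinsics"],k["world_from_camera"]
P=cloud(K,T,d);R=P[225:305,145:225];m=(R[...,2]>.046)&(R[...,2]<.066);q=R[m]
A=np.c_[q[:,:2],np.ones(len(q))];f=np.linalg.lstsq(A,q[:,2],rcond=None)[0]
print("flange top z",np.median(q[:,2]),"slope deg",np.degrees(f[:2]),"mean",q.mean(0))
h=R[(R[...,2]>.078)];print("hub",h.mean(0),np.percentile(h[:,2],[50,95]),len(h))
cv2.imwrite("pics/end.png",np.hstack([cv2.resize(t[225:305,140:220],(400,400),interpolation=cv2.INTER_CUBIC),cv2.resize(s[240:360,250:370],(400,400),interpolation=cv2.INTER_CUBIC)])[...,::-1])
E
```

```text
open t 13.77 p [0.4901 0.1735 0.0571] F [ 0.1  -0.09  0.52] M [-0.02  0.02 -0.03] op 0.0603
up t 15.04 p [0.491  0.1736 0.1691] F [ 0.53 -0.31  1.02] M [ 0.03 -0.02 -0.04] op 0.0598
away t 17.04 p [ 0.3305 -0.3494  0.2498] F [-0.11  0.25  0.28] M [0.06 0.02 0.  ] op 0.0598
flange top z 0.054169891711664975 slope deg [-0.01964201  0.40012115] mean [0.48957837 0.17189397 0.05412398]
hub [0.48401527 0.14820374 0.19501292] [0.08772462 1.04466709] 176
```

View pics/end.png

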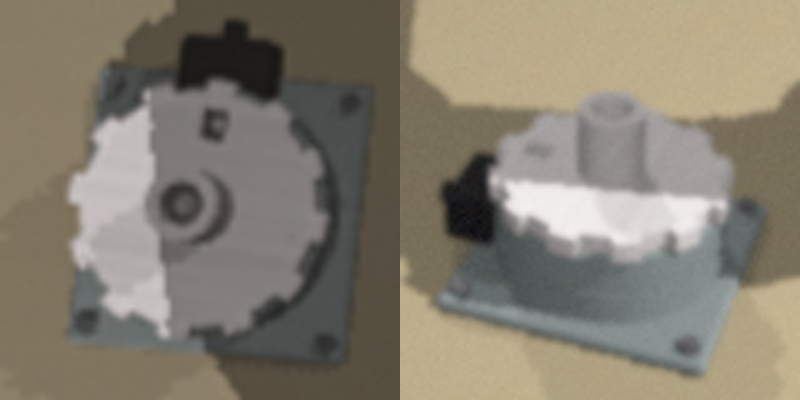

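The plate lies flat on the rim, and the pin is visible in the slot at crop (215,125). Flange top measures 0.054–0.056 m (expected 0.055) and tilt is 0.4°. Handing in.

```bash
python3 -c "
from plant import *
job_done()"
```

```text
the job is handed in; nothing more can be done
```

The index plate is seated on the bench drive and released, and I handed the job in at about 17 s of the 56 s allowed; no verdict came back.

**What I did:** I found the plate, slot, shaft and pin in the top view and gripped the hub across its flats. The plate was turned about 37° on the way, to the pin's measured angle. It threaded over the shaft without load, and I centred it with probes stopped at a 3 N force change. The pin entered the slot on the first descent, so no turning search was needed. The push onto the rim was stopped at a 5 N limit; the measured force on the tool was then about 9 N upward, counting the plate's weight.

**Last checks:**
- **Height:** Contact came at TCP z 0.0587 m, against 0.0585 expected. By depth the flange top reads 0.0542 m, or about 0.0556 m allowing for the camera reading the bench 1.5 mm low, against 0.055 expected.
- **Tilt:** The flange is tilted about 0.4°.
- **Pin:** It is visible in the slot in the final top view.
- **Gripper:** It is well clear of the plate.

**Failed or disagreeing checks:**
- **Hub centre:** The final depth check of the hub's centre was spoiled by bad depth readings. I relied on the fit on the shaft and the flange position instead.
- **Side camera:** It read about 3 to 6 mm off from the top camera on the hub, so I used the top camera for positions.
- **Cup, bottle and pliers:** I did not re-measure them; the arm's planned path stayed away from them.

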